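# Hang the slide carrier up to drain and close the wash trough

### The arm

A 7-joint arm with a two-finger parallel gripper is mounted at the origin on a cart in front of the work surface, level with it; the furniture and walls round the work are solid. World frame = base frame: x ahead of the robot, y to its left, z up, the work surface at z = 0. Lengths are in m, angles in rad, forces in N, time in s.
With the tool pointing down it reaches from about 0.425 to 0.875 m from the base axis. Payload 4.7 kg.
Tool frame: the origin (TCP) lies midway between the tips of the shut fingers; the grasp point (between the pads) lies 19 mm behind it; z points along the fingers, y is the direction in which the jaws open and shut (so a half turn about z gives the same grasp; the last joint's range is limited). The gripper opens to 87 mm and grips with 3 to 60 N. Pads are 19 mm wide; open, the fingers measure 117 mm over their backs; the gripper's body (75 mm by 190 mm) begins 51 mm behind the grasp point.
Start: joints at [1.114, 0.321, -0.07, 1.45, 0.023, 1.371, -0.057], TCP at [0.295, -0.579, 0.223] pointing down, gripper open.
Joint ranges: [-2.86, 2.86], [-0.3, 2.09], [-1.38, 1.24], [0.06, 2.45], [-1.56, 4.7], [0.09, 2.05], [-2.69, 2.69]. Speed limits (rad/s): [2.57, 2.57, 3.14, 3.14, 3.14, 3.14, 3.14].

### API

Orientations are given as a rotation vector (axis times angle).
In Python, from bench import get_state, eyes, job gives the robot as it stands. The module is installed in compiled form; this text tells all that it offers.
- The arm moves only by the shell command python3 -m jog 'ROWS' [FORCE]. ROWS is JSON, a list that holds one entry, the list of rows, each a list of 5 numbers: the opening, from 0 (shut) to 1 (fully open), then the shift along the tool's x, y, z in units of 40 mm (1.0 is 40 mm), then the turn about the tool's z in units of 5 degrees (1.0 is 5 degrees). In form: [[[jaw, dx, dy, dz, turn], ...]]. A call has 1 to 10 rows; each row shifts and turns the commanded pose from where the row before left it, along the tool's axes as they then stand; what a row does not reach is not made up. A row lasts 1/8 s, in which the tool goes at most 62.5 mm and 10.7 degrees, less where a joint would pass 70% of its speed; a pose out of reach is approached as far as the arm can. A call is refused whole if a number of a shift passes 1 or a number of a turn 1, either way. A call with a gripper value outside its range is refused whole. The fingers move at their own pace and stop on an object; FORCE is the grip in N (left out, the last holds). Time passes only in rows, so rows that do not move let the fingers close. It gives the time, the measured TCP pose, the force and the opening at its end, in the units of the state.
- get_state(): the state, without advancing time (a new reading comes with each control period).
- eyes.get_image(name): name is "side" or "top" or "wrist"; returns (picture, depth): 384x512x3 uint8, red, green, blue; 384x512 float32, m along the optical axis (not along the pixel's ray), 0 where there is no reading.
- eyes.camera_params(name): a dict with "camera_matrix" (3x3 intrinsics, pixels), "pose" (4x4, takes a point from camera to world coordinates); the wrist camera has in their place "mount" (4x4, takes a point from camera to tool coordinates, whose origin is the TCP and whose axes are the flange's). Camera axes: x right, y down, z forward; pixel columns grow to the right and rows downward; lengths in m; the calibration is good to about 2 mm. A picture is of the moment at which its call begins: read the wrist's pose just before it. camera_params takes no time and is no camera call.
- job.close_job(): hands the job in, once; it reports no verdict.
The state is a dict: "time": time; "joint_positions": joint angles; "qd": joint speeds; "joint_torque": joint torques, N m; "position": TCP position; "tool_rot": TCP orientation; "ft_force": force on the tool from outside, world axes, zero at the start; "torque": the same for the moment, N m; "grip_width": opening from 0.0 (shut) to 1.0 (fully open).
Only numpy, scipy, OpenCV 4.12 (cv2) and the standard library are available. Lean on these libraries where they do the work, as an engineer would, in place of code of your own. Each camera call takes 0.05 s, during which the arm holds its last target. There are 200 camera calls.

### The job

The slides are washed and the trough has been emptied: lift the slide carrier straight out of the trough and hang it by its bent wire handle on the bar of the drain stand, in the free space beside the carrier that is already draining there. Then close the trough with its lid, seated all round. Lower both into place, do not let them drop. Leave the other carrier hanging, and the trough and the other things on the bench where they stand; do not tip the slides.

Things in the scene. Friction and masses are not known exactly. Their poses are not given: they have to be found in the camera images.
- carrier: the stainless slide carrier to be hung, with 8 glass slides on edge, standing in the trough with about 6 mm play all round, 0.22 kg or so. Basket 82 x 64 x 34 mm (x, y, z); with its handle of bent wire and the black grip on top it is 126 mm high. Origin: centre of its foot, z up.
- carrier_seat (a point): where the bar's axis lies in the handle's hook when hung: 85 mm above the foot; the bar then runs along the carrier's y. Handle: two 5 mm wires, 25 mm wide along y, rise at x = -14.5 mm, curl over towards +x and end in a closed lip at x = +18.5 mm whose lowest point is 66 mm above the foot; inside, the hook is 24 mm wide along x and its crown 90 mm above the foot.
- carrier_grip (a point): centre of the carrier's black grip block on top of the handle, 110 mm above the foot; 16 x 26 x 32 mm (x, y, z), its underside 94 mm above the foot. Keep fingertips above that underside: the bar comes to lie right below it.
- hung_carrier: an identical carrier with 5 slides that already hangs on the bar, its axes as for the other (64 mm wide along the bar); it may hang anywhere within 60 mm of the bar's middle, so the larger free space is now on its left, now on its right.
- hung_carrier_seat (a point): the same hook point on the hanging carrier; it lies on the axis of the bar.
- drain_stand: the fixed drain stand: a steel drip tray 130 x 340 x 20 mm (x by y by z) with an upright 12 mm thick near each end (at y = -152 and +152 mm, to 170 mm high) and a horizontal bar between them. Origin: centre of the tray's underside; y along the bar.
- bar_mid (a point): middle of the bar's axis, 150 mm above the bench; the bar is 10 mm in diameter, runs along the stand's y and is free for 140 mm to each side of this point.
- trough: the stainless wash trough, open on top, 100 x 82 x 50 mm outside (x by y by z), walls and floor 3 mm, with a flange of 108 x 90 mm round its rim; 0.7 kg, loose on the bench. Origin: centre of its underside.
- lid: the trough's stainless lid, lying on the bench right way up, about 121 x 103 mm over its slightly flared skirt, 0.22 kg. Origin: centre of the skirt's lower edge; the underside of the plate is 8 mm above it and the skirt has 3 to 5 mm play round the trough's flange, so the origin is 42 mm above the trough's underside when seated, long sides (x) parallel.
- lid_handle (a point): centre of the lid's black bar handle, 62 x 14 x 12 mm, long along the lid's x, 36 mm above the lid's origin; its underside is 19 mm above the plate (two posts carry it 20 mm from its middle).
- vial_a: a small capped glass vial, 21 mm across, 54 mm high, a bystander; origin at the centre of its foot.
- dropper: a dropper bottle with a black bulb, 33 mm across, 112 mm high, a bystander; origin at the centre of its foot.
- stopper: a red rubber stopper, 22 mm across and high, a bystander; origin at the centre of its foot.

How it is judged:
By the outcome, as a careful person would: the job done as asked, in the order asked, and still so for the second after the job is handed in, with the robot touching nothing.
It also fails if it takes over 59 s, if anything falls off the work surface, if the arm or the gripper's body presses on something with over 40 N, if the wrist force passes 120 N, or if a joint passes its speed limit or range.

## Working session

There is one attempt and no reset: what is moved stays moved. The work goes in short steps, Python scripts to look and compute and a shell command to move; the robot and the scene stay as the last step left them, time stands still between calls to the robot, and variables do not carry over. Pictures are saved under pics/ and viewed, about 8 in all and at most 12, crops included, and the job is handed in when it is done.

```bash
mkdir -p pics
cat > h.py <<'E'
import numpy as np, cv2
from scipy.spatial.transform import Rotation as R
from bench import get_state, eyes, job
def T(s):
    m=np.eye(4); m[:3,:3]=R.from_rotvec(s['tool_rot']).as_matrix(); m[:3,3]=s['position']; return m
def shot(n):
    s=get_state(); p=eyes.camera_params(n); im,d=eyes.get_image(n)
    K=np.array(p['camera_matrix']); P=np.array(p['pose']) if 'pose' in p else T(s)@np.array(p['mount'])
    return im,d,K,P
def cloud(d,K,P):
    v,u=np.mgrid[:d.shape[0],:d.shape[1]]
    X=np.stack([(u-K[0,2])/K[0,0]*d,(v-K[1,2])/K[1,1]*d,d,np.ones_like(d)],-1)
    W=(X@P.T)[...,:3]; W[d==0]=np.nan; return W
def ray(u,v,z,K,P):
    r=P[:3,:3]@np.array([(u-K[0,2])/K[0,0],(v-K[1,2])/K[1,1],1]); return P[:3,3]+r*(z-P[2,3])/r[2]
def save(n,im): cv2.imwrite('pics/'+n+'.png',im[...,::-1])
E
python3 - <<'E'
from h import *
s=get_state(); print({k:np.round(v,3) for k,v in s.items()}); print(T(s).round(3))
for n in ['top','side']:
    im,d,K,P=shot(n); np.savez(n+'.npz',im=im,d=d,K=K,P=P); print(n,K.round(1),P.round(3))
a=np.load('top.npz')['im'];b=np.load('side.npz')['im']
save('top0',cv2.resize(a,(800,600))); save('side0',cv2.resize(b,(800,600)))
E
```

```text
{'time': np.float64(0.0), 'joint_positions': array([ 1.114,  0.322, -0.07 ,  1.452,  0.023,  1.371, -0.057]), 'qd': array([ 0.001, -0.   ,  0.   ,  0.   , -0.   ,  0.001, -0.   ]), 'joint_torque': array([ 1.0000e-03, -4.9129e+01, -4.0300e-01, -3.1253e+01, -6.4000e-02,
        4.4000e-02,  0.0000e+00]), 'position': array([ 0.295, -0.579,  0.221]), 'tool_rot': array([-3.053e+00, -7.320e-01,  1.000e-03]), 'ft_force': array([-0.549,  0.484,  0.007]), 'torque': array([-0.041,  0.013,  0.   ]), 'grip_width': np.float64(1.0)}
[[ 0.891  0.454 -0.001  0.295]
 [ 0.454 -0.891  0.002 -0.579]
 [-0.    -0.002 -1.     0.221]
 [ 0.     0.     0.     1.   ]]
top [[408.4   0.  253.3]
 [  0.  408.4 191.6]
 [  0.    0.    1. ]] [[ 0.022 -0.994  0.108  0.428]
 [-1.    -0.022 -0.005  0.025]
 [ 0.007 -0.107 -0.994  1.163]
 [ 0.     0.     0.     1.   ]]
side [[490.4   0.  249.4]
 [  0.  490.4 199.8]
 [  0.    0.    1. ]] [[-0.777 -0.378  0.504  0.027]
 [-0.63   0.482 -0.61   0.696]
 [-0.012 -0.791 -0.612  0.798]
 [ 0.     0.     0.     1.   ]]
```

View pics/top0.png

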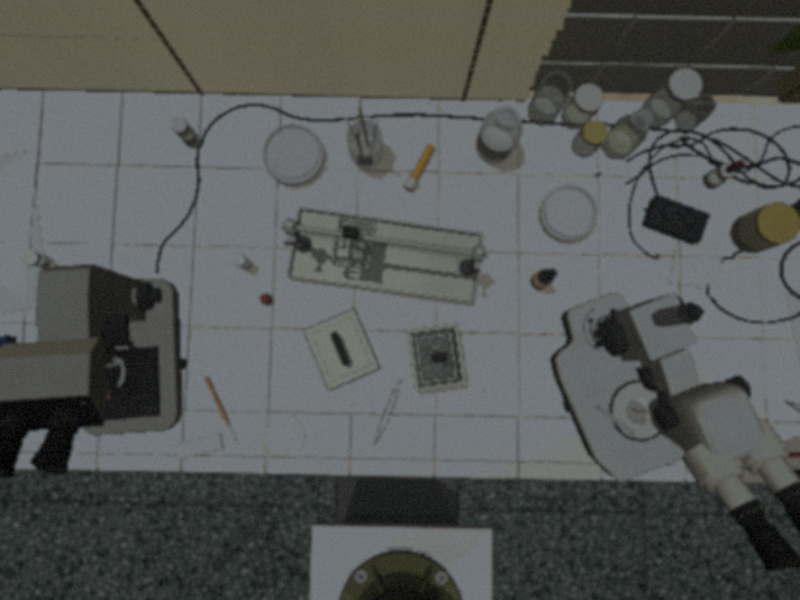

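View pics/side0.png

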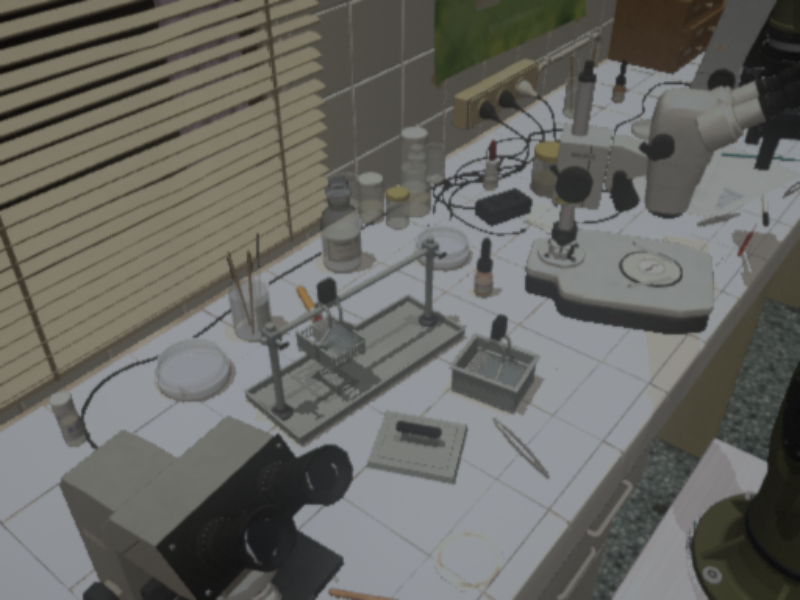

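The top view shows the stand at about (385,255), with the hung carrier left of its middle (355,245), so the free space is on the right. The trough and carrier are at (437,358) and the lid at (342,348). The stopper (266,299), vial (247,263) and dropper (543,278) are bystanders. Next I'll measure these from the calibration.

```bash
cat > m.py <<'E'
from h import *
def rect(pts):
    (c,s,a)=cv2.minAreaRect((pts[:,:2]*1000).astype(np.float32)); return np.round(c,1),np.round(s,1),round(a,1)
o={}
for n in ['top','side']:
    f=np.load(n+'.npz'); o[n]=(f['im'],cloud(f['d'],f['K'],f['P']))
def reg(n,x0,x1,y0,y1,z0,z1):
    W=o[n][1]; m=(W[...,0]>x0)&(W[...,0]<x1)&(W[...,1]>y0)&(W[...,1]<y1)&(W[...,2]>z0)&(W[...,2]<z1); return m
E
python3 - <<'E'
from m import *
im,W=o['top']
for nm,(u,v) in dict(trough=(437,358),lid=(342,348),grip=(437,356),standL=(295,250),standR=(478,265),hgrip=(350,232),dropper=(543,278),stop=(266,299),vial=(247,263)).items():
    print(nm,W[int(v*.64),int(u*.64)].round(3))
sm=cv2.resize(im[110:270,140:370],None,fx=3.4,fy=3.4,interpolation=cv2.INTER_CUBIC)
save('c1',np.clip(sm*1.6,0,255).astype(np.uint8))
z=W[...,2].copy()
print('noise bench z',np.nanmedian(z[230:250,180:200]),np.nanstd(z[235:240,150:170]))
im2,W2=o['side']
sm=im2[150:330,150:360]; save('c2',np.clip(cv2.resize(sm,None,fx=3.3,fy=3.3,interpolation=cv2.INTER_CUBIC)*1.5,0,255).astype(np.uint8))
E
```

```text
trough [ 0.447 -0.047  0.127]
lid [0.464 0.115 0.039]
grip [ 0.452 -0.047  0.126]
standL [0.64  0.208 0.01 ]
standR [ 0.597 -0.108  0.153]
hgrip [0.638 0.093 0.193]
dropper [ 0.593 -0.234  0.066]
stop [0.548 0.254 0.019]
vial [0.61  0.287 0.037]
noise bench z -0.00030718619376579603 0.0020566002547532966
```

View pics/c1.png

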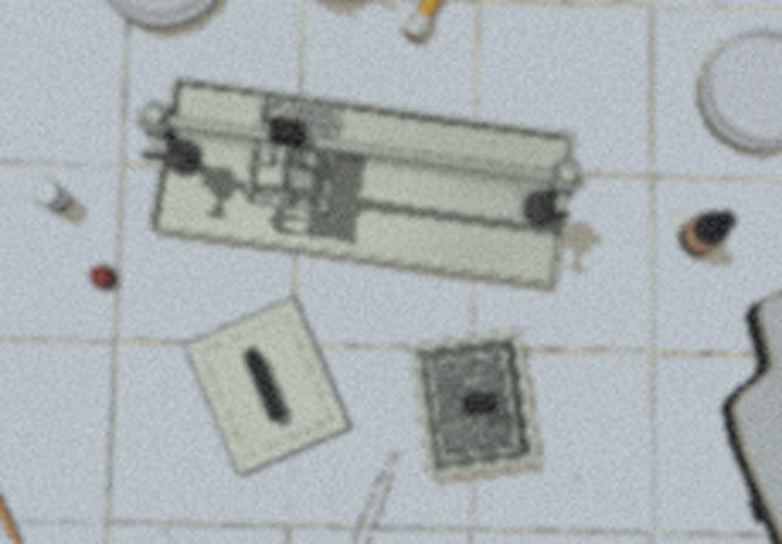

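View pics/c2.png

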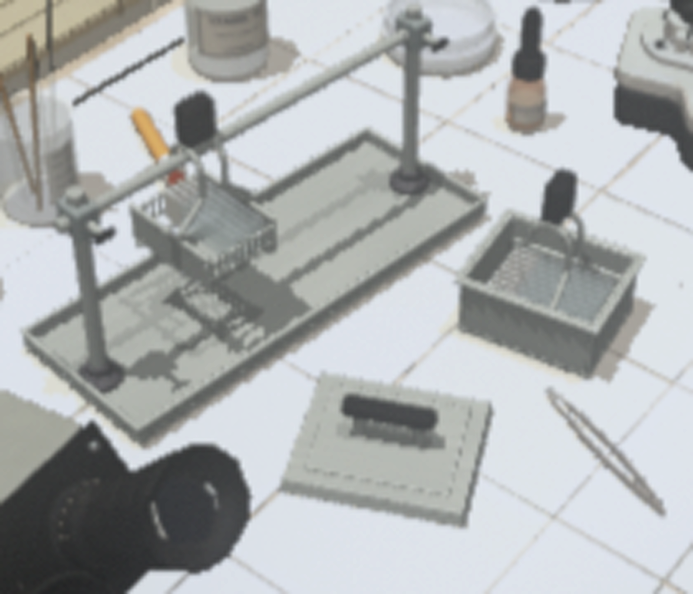

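The crops show the trough carrier's grip at c1 (480,403), the lid handle running (252,350)–(283,420), and the bar from (155,118) to (568,172). It isn't clear yet which way the hook opens. I'll get the numbers now.

```bash
cat > n.py <<'E'
from m import *
for n in ['top','side']:
    im,W=o[n]; g=im.max(-1); print(n)
    def blob(m):
        k,l,st,c=cv2.connectedComponentsWithStats(m.astype(np.uint8)); i=1+np.argmax(st[1:,4]); return W[l==i]
    lid=blob(reg(n,.38,.55,.04,.2,.004,.03)); print(' lid',len(lid),rect(lid),np.median(lid[:,2]))
    lh=blob(reg(n,.38,.55,.04,.2,.033,.06)&(g<90)); print(' lidh',len(lh),rect(lh),lh.mean(0).round(4),np.percentile(lh[:,2],[10,50,90]).round(4))
    tr=W[reg(n,.36,.53,-.13,.03,.044,.057)]; print(' trough',len(tr),rect(tr))
    gr=blob(reg(n,.36,.55,-.13,.03,.097,.14)); print(' grip',len(gr),rect(gr),gr.mean(0).round(4),np.percentile(gr[:,2],[5,50,95]).round(4))
    bar=W[reg(n,.54,.72,-.13,.2,.14,.162)]
    l=cv2.fitLine(bar[:,:2].astype(np.float32),cv2.DIST_HUBER,0,.001,.001).ravel(); print(' bar',len(bar),l.round(4),'ang',np.degrees(np.arctan2(-l[2],-l[3]) if 0 else np.arctan2(l[2],l[3])).round(2) if 0 else np.degrees(np.arctan2(l[0],l[1])).round(2),'yrange',np.percentile(bar[:,1],[1,99]).round(3),'z95',np.percentile(bar[:,2],[50,95]).round(3))
    up=W[reg(n,.54,.74,-.16,.25,.163,.178)]; print(' post tops',[(len(q),q.mean(0).round(4)) for q in (up[up[:,1]<0],up[up[:,1]>.14]) if len(q)])
    hg=blob(reg(n,.58,.72,.0,.18,.163,.22)); print(' hgrip',len(hg),rect(hg),hg.mean(0).round(4))
    tray=W[reg(n,.5,.74,-.17,.26,.008,.03)]; 
    print(' tray',rect(tray))
E
python3 n.py
```

```text
top
 lid 1408 (array([463. , 116.4]), array([122. , 104.6]), 25.8) 0.01250349207613477
 lidh 113 (array([462.4, 116.2]), array([60.8, 13.7]), 25.4) [0.4622 0.116  0.0419] [0.0389 0.0417 0.0447]
 trough 380 (array([450.7, -53. ]), array([107.8,  90.1]), 9.2)
 grip 70 (array([449.4, -52.3]), array([15.2, 25. ]), 1.0) [ 0.449  -0.0525  0.1268] [0.1183 0.1282 0.1328]
 bar 551 [0.1237 0.9923 0.6312 0.034 ] ang 7.1 yrange [-0.123  0.196] z95 [0.155 0.16 ]
 post tops [(38, array([ 0.6164, -0.1097,  0.1676])), (35, array([0.6512, 0.1904, 0.1677]))]
 hgrip 88 (array([640. ,  93.6]), array([24.7, 16.9]), 86.6) [0.6383 0.0936 0.1877]
 tray (array([595.3,  63.4]), array([378., 216.]), 83.1)
side
 lid 1846 (array([459.2, 115.8]), array([119.3, 104.4]), 23.8) 0.012379694776763484
 lidh 194 (array([459.2, 116.3]), array([61.4, 14. ]), 25.0) [0.4582 0.118  0.0404] [0.0354 0.0414 0.0435]
 trough 423 (array([448.5, -54.8]), array([109.9,  96.1]), 9.5)
 grip 146 (array([446. , -52.8]), array([17.4, 28.1]), 2.3) [ 0.4437 -0.0483  0.1188] [0.1018 0.1213 0.13  ]
 bar 705 [0.1153 0.9933 0.6309 0.0606] ang 6.62 yrange [-0.113  0.199] z95 [0.154 0.16 ]
 post tops [(30, array([ 0.6111, -0.1099,  0.1676])), (44, array([0.6479, 0.1916, 0.1678]))]
 hgrip 175 (array([636.2,  93.8]), array([26.5, 18.4]), 79.1) [0.6347 0.0963 0.1806]
 tray (array([594. ,  43.5]), array([344.5, 214.5]), 83.5)
```

Estimates:

| Item | Position | Yaw |
|---|---|---|
| Bar middle | ≈ (0.632, 0.0405) | −6.7° for its normal |
| Hung carrier | 54 mm to the +y side of bar middle | – |
| Trough | (0.450, −0.053) | about +9° |
| Lid | (0.461, 0.116) | about +25° |

The hang target is 60 mm to the −y side of bar middle, at (0.625, −0.019). Next I'll check how tall the obstacles are on the way.

Run:
```python
from m import *
for n in ['top','side']:
    W=o[n][1].reshape(-1,3); W=W[~np.isnan(W[:,0])]
    print(n)
    for x in np.arange(.15,.75,.1):
        print(round(x,2),[ (round(float(np.percentile(q,99)),2) if len(q:=W[(abs(W[:,0]-x)<.05)&(abs(W[:,1]-y)<.05),2]) else None) for y in np.arange(-.65,.3,.1)])
```

```text
top
0.15 [-0.85, -0.83, -0.84, -0.84, None, 0.0, 0.01, 0.01, 0.0, None]
0.25 [0.01, 0.3, 0.43, 0.39, 0.01, 0.01, 0.01, 0.01, 0.01, 0.01]
0.35 [0.01, 0.32, 0.38, 0.37, 0.06, 0.01, 0.05, 0.01, 0.01, 0.01]
0.45 [0.0, 0.0, 0.36, 0.38, 0.25, 0.05, 0.13, 0.02, 0.04, 0.01]
0.55 [0.01, 0.01, 0.0, 0.4, 0.24, 0.15, 0.05, 0.08, 0.02, 0.02]
0.65 [0.1, 0.1, 0.04, 0.04, 0.06, 0.17, 0.16, 0.19, 0.19, 0.15]
side
0.15 [None, None, None, None, None, 0.0, 0.01, 0.01, 0.0, None]
0.25 [0.01, 0.47, 0.41, 0.38, 0.0, 0.0, 0.0, 0.0, 0.0, 0.01]
0.35 [0.33, 0.47, 0.37, 0.37, 0.06, 0.0, 0.05, 0.01, 0.01, 0.01]
0.45 [0.0, 0.0, 0.35, 0.38, 0.25, 0.05, 0.13, 0.02, 0.04, 0.0]
0.55 [0.01, 0.01, 0.06, 0.4, 0.24, 0.15, 0.05, 0.09, 0.02, 0.02]
0.65 [0.1, 0.1, 0.04, 0.04, 0.05, 0.17, 0.16, 0.19, 0.18, 0.16]
```

Run:
```python
from m import *
M=np.linalg.inv(T(get_state()))
for n in ['top','side']:
    W=o[n][1].reshape(-1,3); W=W[(W[:,2]>.06)&(W[:,1]<-.3)&(W[:,0]<.6)]
    Q=W@M[:3,:3].T+M[:3,3]
    d=np.hypot(np.maximum(abs(Q[:,0])-.0375,0),np.maximum(abs(Q[:,1])-.095,0)); i=np.argsort(d)[:400:40]
    print(n); print(np.c_[d[i],W[i],Q[i]].round(3))
```

```text
top
[[ 0.     0.227 -0.516  0.299 -0.032 -0.087 -0.078]
 [ 0.002  0.304 -0.511  0.306  0.039 -0.057 -0.085]
 [ 0.018  0.289 -0.46   0.388  0.049 -0.109 -0.166]
 [ 0.021  0.298 -0.461  0.06   0.057 -0.104  0.162]
 [ 0.023  0.274 -0.458  0.385  0.036 -0.118 -0.163]
 [ 0.025  0.265 -0.46   0.378  0.027 -0.12  -0.156]
 [ 0.026  0.266 -0.458  0.384  0.029 -0.121 -0.162]
 [ 0.027  0.299 -0.454  0.384  0.06  -0.11  -0.162]
 [ 0.028  0.298 -0.452  0.062  0.061 -0.111  0.16 ]
 [ 0.03   0.284 -0.448  0.365  0.05  -0.122 -0.144]]
side
[[ 0.     0.31  -0.538  0.393  0.032 -0.03  -0.171]
 [ 0.     0.311 -0.548  0.418  0.028 -0.021 -0.196]
 [ 0.     0.305 -0.543  0.425  0.025 -0.027 -0.203]
 [ 0.     0.318 -0.556  0.41   0.031 -0.01  -0.188]
 [ 0.     0.351 -0.623  0.33   0.03   0.065 -0.108]
 [ 0.     0.274 -0.545  0.401 -0.003 -0.04  -0.179]
 [ 0.     0.26  -0.5    0.309  0.005 -0.086 -0.087]
 [ 0.     0.267 -0.495  0.293  0.014 -0.087 -0.071]
 [ 0.     0.298 -0.544  0.433  0.019 -0.03  -0.211]
 [ 0.     0.272 -0.532  0.26   0.001 -0.052 -0.038]]
```

```bash
python3 -m jog '[[[1,0,0.7,0,0],[1,0,0,-1,0],[1,0,0,-1,0],[1,0,0,-1,0],[1,0,0,-1,0],[1,0,0,-1,0],[1,0,0,-1,0],[1,0,0,-1,0],[1,0,0,0,0],[1,0,0,0,0]]]'; python3 -c "
from h import *
s=get_state();print(s['joint_positions'].round(3),T(s).round(3))"
```

```text
time: 1.35
position: [0.3076, -0.6044, 0.5013]
tool_rot: [-3.053, -0.732, 0.001]
ft_force: [0.3, 0.3, -0.7]
grip_width: 0.999
[ 1.085  0.457 -0.05   0.712  0.024  1.975 -0.05 ] [[ 0.891  0.454 -0.001  0.308]
 [ 0.454 -0.891  0.001 -0.604]
 [-0.    -0.002 -1.     0.501]
 [ 0.     0.     0.     1.   ]]
```

```bash
python3 -m jog '[[[1,0.83,-0.96,0,0],[1,0.83,-0.96,0,0],[1,0.83,-0.96,0,0],[1,0.83,-0.96,0,0],[1,0.83,-0.96,0,0],[1,0.83,-0.96,0,0],[1,0.83,-0.96,0,0],[1,0.83,-0.96,0,0],[1,0.83,-0.96,0,0],[1,0.83,-0.96,0,0]]]'; python3 -m jog '[[[1,0.3,-0.3,0.5,-1],[1,0,0,0.8,-1],[1,0,0,1,-1],[1,0,0,1,-1],[1,0,0,1,-1],[1,0,0,0.5,-1],[1,0,0,0,-1],[1,0,0,0,-1],[1,0,0,0,-1],[1,0,0,0,-1]]]'; python3 -m jog '[[[1,0,0,0,-1],[1,0,0,0,-1],[1,0,0,0,-1],[1,0,0,0,-1],[1,0,0,0,0],[1,0,0,0,0]]]'
python3 -c "
from h import *
s=get_state();print(s['joint_positions'].round(3),T(s).round(3)); print(eyes.camera_params('wrist'))
im,d,K,P=shot('wrist'); np.savez('w1.npz',im=im,d=d,K=K,P=P); save('w1',np.clip(im*1.5,0,255).astype(np.uint8))"
```

```text
time: 2.6
position: [0.4288, -0.1097, 0.5007]
tool_rot: [-3.054, -0.732, 0.004]
ft_force: [1.0, 0.4, -0.8]
grip_width: 1.002
time: 3.85
position: [0.4331, -0.0951, 0.3085]
tool_rot: [-2.455, -1.957, 0.003]
ft_force: [0.2, -0.0, 0.7]
grip_width: 0.998
time: 4.6
position: [0.4338, -0.0952, 0.3096]
tool_rot: [-2.083, -2.35, 0.001]
ft_force: [-0.9, 0.2, -0.5]
grip_width: 1.0
[ 0.566 -0.141 -0.362  1.771 -0.05   1.504  0.33 ] [[-0.12   0.993 -0.002  0.434]
 [ 0.993  0.12   0.    -0.095]
 [ 0.    -0.001 -1.     0.31 ]
 [ 0.     0.     0.     1.   ]]
{'camera_matrix': array([[277.73125656,   0.        , 253.59388635],
       [  0.        , 277.73125656, 194.49155416],
       [  0.        ,   0.        ,   1.        ]]), 'mount': array([[-3.27959663e-04, -9.65267038e-01, -2.61265071e-01,
         7.25055535e-02],
       [ 9.99999859e-01, -2.07452791e-04, -4.88822616e-04,
         7.75826264e-05],
       [ 4.17644190e-04, -2.61265194e-01,  9.65266970e-01,
        -1.62917018e-01],
       [ 0.00000000e+00,  0.00000000e+00,  0.00000000e+00,
         1.00000000e+00]])}
```

View pics/w1.png

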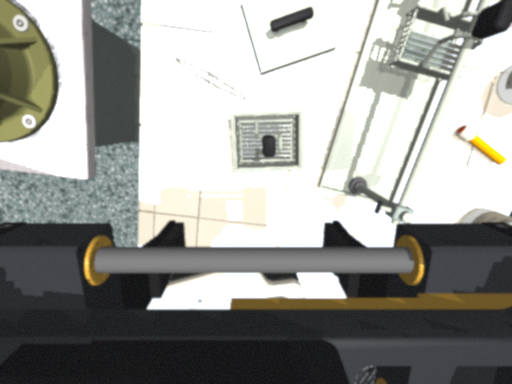

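The wrist view shows the trough and carrier at (268,140), with the grip at (268,147) and the hung carrier at upper right (440,40). I'll find the hook direction from the handle wire points and refine the grip, trough and bar.

Run:
```python
from m import *
f=np.load('w1.npz'); o['w']=(f['im'],cloud(f['d'],f['K'],f['P']))
g=np.array([.449,-.0525])
def blob(n,m):
    k,l,st,c=cv2.connectedComponentsWithStats(m.astype(np.uint8)); return o[n][1][l==1+np.argmax(st[1:,4])]
for n in ['w','top','side']:
    W=o[n][1]
    for z0,z1 in [(.043,.055),(.055,.066),(.066,.08),(.08,.096)]:
        q=W[reg(n,.42,.478,-.078,-.027,z0,z1)]; print(n,z0,len(q),((q[:,:2]-g)*1000).mean(0).round(0) if len(q) else '', np.sort(((q[:,0]-g[0])*1000).round(0))[::max(1,len(q)//10)])
W=o['w'][1]
tr=W[reg('w',.36,.53,-.13,.03,.044,.057)]; print('trough',rect(tr))
gr=blob('w',reg('w',.36,.55,-.13,.03,.11,.14)); print('grip',len(gr),rect(gr),gr.mean(0),gr[:,2].max())
bar=W[reg('w',.54,.72,-.13,.05,.14,.165)]; l=cv2.fitLine(bar[:,:2].astype(np.float32),cv2.DIST_HUBER,0,.001,.001).ravel();print(l,'x at y=-.019',l[2]+l[0]/l[1]*(-.019-l[3]), len(bar))
a=f['im'][90:180,215:320]; b=f['im'][0:90,395:500]
save('w1c',np.clip(cv2.resize(np.hstack([a,b]),None,fx=3.8,fy=3.8,interpolation=cv2.INTER_CUBIC)*1.2,0,255).astype(np.uint8))
```

```text
w 0.043 23 [-18.   8.] [-22. -21. -21. -20. -20. -20. -19. -18. -14. -13. -12. -11.]
w 0.055 29 [-17.   1.] [-21. -20. -20. -19. -19. -19. -18. -18. -17. -17. -16. -15. -14. -13.
 -12.]
w 0.066 65 [13.  2.] [-19. -13.  14.  14.  15.  15.  16.  17.  17.  18.  19.]
w 0.08 81 [-4.  0.] [-20. -17. -16. -15. -13. -12.  -9.   9.  11.  13.  16.]
top 0.043 7 [-15.   8.] [-20. -18. -18. -17. -15. -11.  -9.]
top 0.055 9 [-15.   3.] [-18. -17. -17. -15. -15. -15. -14. -11. -11.]
top 0.066 18 [15.  3.] [-17. -15.  17.  17.  17.  17.  17.  17.  17.  17.  20.  20.  20.  20.
  20.  20.  20.  20.]
top 0.08 22 [-0.  1.] [-17. -15. -14. -12. -12.  -7.   9.  11.  12.  14.  14.]
side 0.043 15 [-19.  15.] [-23. -22. -22. -21. -21. -21. -20. -20. -19. -19. -19. -19. -16. -15.
 -14.]
side 0.055 18 [-18.   6.] [-21. -21. -21. -20. -20. -20. -20. -20. -19. -19. -19. -18. -18. -17.
 -16. -16. -15. -12.]
side 0.066 31 [-7.  0.] [-20. -19. -18. -17. -17. -16. -15.  12.  14.  15.  18.]
side 0.08 55 [-7.  2.] [-22. -19. -17. -15. -14. -13. -10.  -8.   1.   8.  10.]
trough (array([448.5, -52.7]), array([108.1,  90.2]), 9.1)
grip 285 (array([447. , -52.2]), array([16.3, 25.2]), 7.6) [ 0.44664161 -0.05190481  0.12826581] 0.1314196275644653
[ 0.14958364  0.9887491   0.62179315 -0.02153928] x at y=-.019 0.6221773 1866
```

View pics/w1c.png

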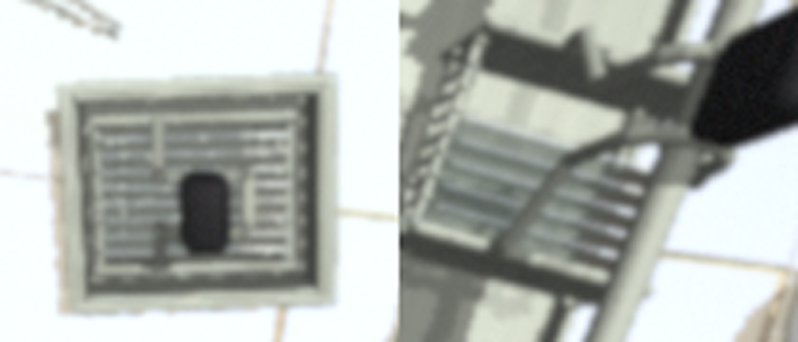

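Riser wires are on the −x side and the lip on +x, so carrier +x is roughly world +x and it approaches the bar moving away from the robot. Carrier yaw is about 8°. Now to grasp it.

```bash
python3 -m jog '[[[0.6,0.52,0.22,0.6,-0.3],[0.6,0.51,0.23,1,0],[0.6,0,0,1,0],[0.6,0,0,1,0],[0.6,0,0,1,0],[0.6,0,0,0.4,0],[0.6,0,0,0.2,0],[0.6,0,0,0,0]]]' 25; python3 -m jog '[[[0,0,0,0,0],[0,0,0,0,0],[0,0,0,0,0],[0,0,0,0,0],[0,0,0,0,0],[0,0,0,0,0]]]' 25
```

```text
time: 5.65
position: [0.4474, -0.0522, 0.1032]
tool_rot: [2.051, 2.379, 0.001]
ft_force: [0.3, 0.9, 0.3]
grip_width: 0.598
time: 6.4
position: [0.4469, -0.0521, 0.1026]
tool_rot: [2.051, 2.379, 0.0]
ft_force: [-0.2, 0.6, 0.3]
grip_width: 0.183
```

```bash
python3 -m jog '[[[0,0,0,-0.1,0],[0,0,0,-0.3,0],[0,0,0,-0.5,0],[0,0,0,-0.5,0],[0,0,0,-0.5,0],[0,0,0,-0.4,0],[0,0,0,-0.13,0],[0,0,0,0,0],[0,0,0,0,0]]]'
python3 -c "
from h import *
s=get_state();print(s['joint_positions'].round(3),T(s).round(4))
im,d,K,P=shot('side'); np.savez('side2.npz',im=im,d=d,K=K,P=P); save('s2',np.clip(cv2.resize(im[120:340,150:420],None,fx=2.7,fy=2.7,interpolation=cv2.INTER_CUBIC)*1.4,0,255).astype(np.uint8))"
```

```text
time: 7.52
position: [0.4462, -0.052, 0.1989]
tool_rot: [-2.05, -2.378, 0.001]
ft_force: [-0.2, -0.2, -2.9]
grip_width: 0.177
[ 0.52  -0.083 -0.437  1.939 -0.037  1.279  0.243] [[-1.474e-01  9.891e-01 -1.500e-03  4.462e-01]
 [ 9.891e-01  1.474e-01  3.000e-04 -5.200e-02]
 [ 5.000e-04 -1.500e-03 -1.000e+00  1.989e-01]
 [ 0.000e+00  0.000e+00  0.000e+00  1.000e+00]]
```

View pics/s2.png

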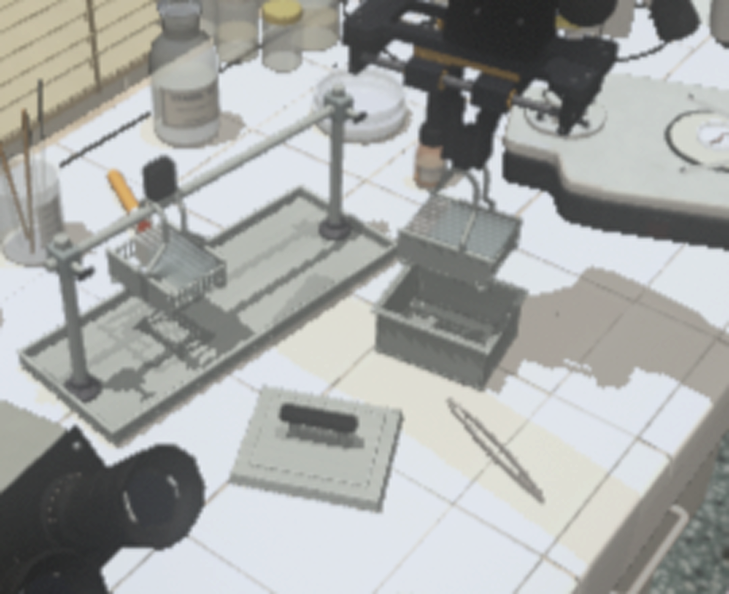

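The carrier is out cleanly and hanging level. Next: turn it parallel to the bar, shift along it, then advance under the bar.

```bash
python3 -m jog '[[[0,0,0,0,0.4],[0,0,0,0,0.6],[0,0,0,0,0.7],[0,0,0,0,0.7],[0,0,0,0,0.4],[0,0,0,0,0.2],[0,0,0,0,0]]]'; python3 -m jog '[[[0,0.15,0.3,0,0],[0,0.3,0.5,0,0],[0,0.3,0.6,0,0],[0,0.3,0.6,0,0],[0,0.19,0.5,0,0],[0,0.1,0.35,0,0],[0,0,0.2,0,0],[0,0,0,0,0],[0,0,0,0,0]]]'
python3 -c "
from h import *
s=get_state();M=T(s);print(s['joint_positions'].round(3),M.round(4)); print('to go',(M[:3,:3].T@(np.array([.624,-.019,.1989])-M[:3,3])/.04).round(2))
for n in ['side','wrist']:
  im,d,K,P=shot(n); np.savez(n+'3.npz',im=im,d=d,K=K,P=P)
  if n=='side': save('s3',np.clip(cv2.resize(im[120:300,150:390],None,fx=3.2,fy=3.2,interpolation=cv2.INTER_CUBIC)*1.4,0,255).astype(np.uint8))"
```

```text
time: 8.45
position: [0.4467, -0.0521, 0.1997]
tool_rot: [-2.344, -2.091, 0.0]
ft_force: [-0.6, 0.9, -2.8]
grip_width: 0.188
time: 9.57
position: [0.5736, -0.013, 0.1997]
tool_rot: [-2.345, -2.091, 0.001]
ft_force: [0.4, 0.3, -3.2]
grip_width: 0.184
[ 0.427  0.208 -0.514  1.662  0.106  1.3   -0.22 ] [[ 1.141e-01  9.935e-01 -5.000e-04  5.736e-01]
 [ 9.935e-01 -1.141e-01 -4.000e-04 -1.300e-02]
 [-4.000e-04 -5.000e-04 -1.000e+00  1.997e-01]
 [ 0.000e+00  0.000e+00  0.000e+00  1.000e+00]]
to go [-0.01  1.27  0.02]
```

View pics/s3.png

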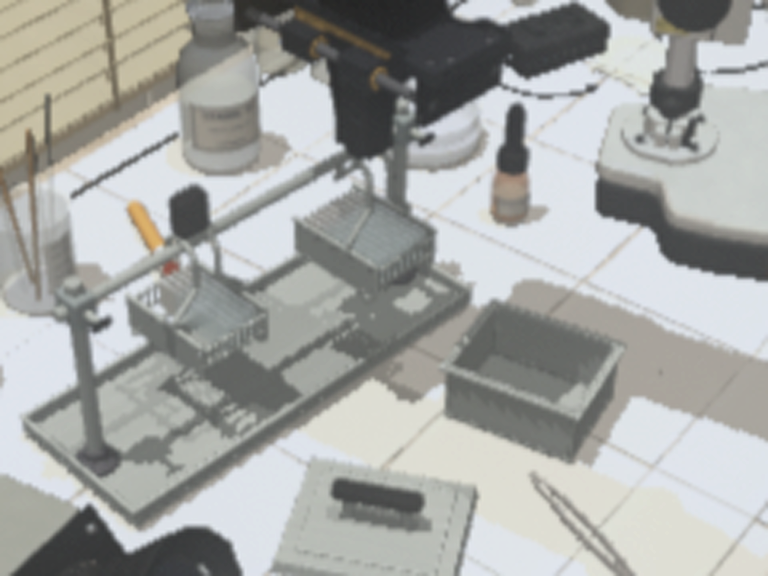

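Everything is level and aligned: the carrier is at (365,235) in the crop, the bar just beyond it, and the hung carrier well clear on the left. Relative to the TCP frame, all three cameras put the bar at x≈0.622. Advancing 1.22 units.

```bash
python3 -m jog '[[[0,0,0.15,0,0],[0,0,0.3,0,0],[0,0,0.3,0,0],[0,0,0.27,0,0],[0,0,0.15,0,0],[0,0,0.05,0,0],[0,0,0,0,0],[0,0,0,0,0]]]'
python3 - <<'E'
from m import *
s=get_state();print(T(s).round(4))
for n in ['side','wrist']:
  im,d,K,P=shot(n); o[n]=(im,cloud(d,K,P))
W=o['side'][1]
for nm,(a,b) in dict(car=(-.045,.02)).items():
  q=W[reg('side',.56,.7,a,b,.09,.14)]; print('basket',len(q),rect(q),q[:,2].min())
q=W[reg('wrist'if 0 else 'side',.56,.7,-.1,.07,.14,.165)]; print('bar',len(q))
# hook wires
for z0,z1 in [(.137,.145),(.145,.155),(.155,.165),(.165,.18),(.18,.195)]:
  for n in ['side','wrist']:
    q=o[n][1][reg(n,.56,.68,-.06,.02,z0,z1)]
    if len(q): print(n,z0,len(q),(q[:,0]-(.622+.117*(q[:,1]+.019))).round(3)[::max(1,len(q)//12)])
im=o['side'][0]; save('s4',np.clip(cv2.resize(im[140:280,200:340],None,fx=4.2,fy=4.2,interpolation=cv2.INTER_CUBIC)*1.4,0,255).astype(np.uint8))
E
```

```text
time: 10.68
position: [0.6223, -0.0182, 0.1998]
tool_rot: [2.344, 2.091, -0.0]
ft_force: [-0.1, -0.7, -2.6]
grip_width: 0.182
[[ 1.136e-01  9.935e-01 -1.000e-04  6.223e-01]
 [ 9.935e-01 -1.136e-01 -3.000e-04 -1.820e-02]
 [-3.000e-04 -1.000e-04 -1.000e+00  1.998e-01]
 [ 0.000e+00  0.000e+00  0.000e+00  1.000e+00]]
basket 719 (array([622.7, -16.9]), array([64.3, 86.7]), 84.3) 0.1005331433047757
bar 292
side 0.137 16 [-0.016 -0.015 -0.02  -0.016 -0.017 -0.014 -0.016 -0.    -0.015 -0.017
 -0.018 -0.018 -0.019 -0.014 -0.018 -0.022]
wrist 0.137 36 [-0.016 -0.014 -0.014 -0.017 -0.014 -0.017 -0.014 -0.017 -0.014 -0.015
 -0.017 -0.017]
side 0.145 81 [ 0.001 -0.003  0.    -0.002  0.002 -0.017 -0.002 -0.002 -0.001 -0.
 -0.    -0.    -0.015 -0.014]
wrist 0.145 449 [ 0.007  0.001 -0.016 -0.001 -0.013 -0.001 -0.016 -0.001 -0.015 -0.001
 -0.001  0.006 -0.001]
side 0.155 62 [ 0.002 -0.002 -0.001  0.002 -0.015  0.004 -0.018  0.005 -0.017 -0.019
 -0.018 -0.016 -0.019]
wrist 0.155 349 [ 0.002  0.005  0.002  0.001  0.003  0.005  0.001  0.004 -0.016 -0.013
  0.003  0.     0.001]
side 0.165 44 [ 0.018  0.014  0.018 -0.011  0.013  0.017  0.016  0.016  0.018 -0.016
 -0.016 -0.014 -0.016 -0.019 -0.018]
wrist 0.165 137 [-0.015 -0.015 -0.017  0.018  0.014 -0.015  0.016  0.013 -0.012  0.021
  0.019  0.02   0.019]
side 0.18 46 [-0.009  0.007 -0.007  0.014  0.004 -0.005  0.013 -0.007 -0.013  0.014
 -0.01  -0.009 -0.017 -0.012 -0.016 -0.017]
wrist 0.18 270 [-0.016  0.013 -0.015 -0.014  0.015 -0.002 -0.015 -0.001  0.015  0.005
 -0.009 -0.01   0.009]
```

View pics/s4.png

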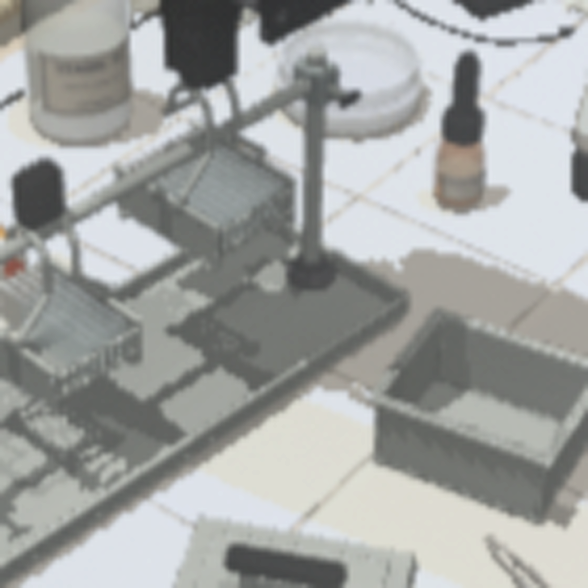

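The bar sits centred in the hook: riser at −15 mm, bar at 0, lip at +17 mm. Lowering gently.

```bash
python3 -m jog '[[[0,0,0,0.1,0],[0,0,0,0.2,0],[0,0,0,0.2,0],[0,0,0,0.15,0],[0,0,0,0.1,0],[0,0,0,0.05,0],[0,0,0,0,0],[0,0,0,0,0]]]'; for i in 1 2 3; do python3 -m jog '[[[0,0,0,0.04,0],[0,0,0,0,0],[0,0,0,0,0]]]'; done
```

```text
time: 11.78
position: [0.6228, -0.0182, 0.168]
tool_rot: [2.344, 2.091, 0.001]
ft_force: [-0.5, -0.0, -2.8]
grip_width: 0.182
time: 12.15
position: [0.6226, -0.0182, 0.1662]
tool_rot: [2.344, 2.091, -0.0]
ft_force: [-1.3, 0.1, -2.5]
grip_width: 0.183
time: 12.52
position: [0.6229, -0.0182, 0.1651]
tool_rot: [2.344, 2.091, 0.001]
ft_force: [-1.2, -1.0, 0.9]
grip_width: 0.181
time: 12.9
position: [0.6232, -0.0182, 0.1648]
tool_rot: [2.343, 2.09, 0.002]
ft_force: [-3.4, -1.1, 6.1]
grip_width: 0.18
```

Contact, with the weight taken by the bar. I'll ease off 1 mm and open a little.

```bash
python3 -m jog '[[[0,0,0,-0.04,0],[0,0,0,0,0],[0.2,0,0,0,0],[0.23,0,0,0,0],[0.27,0,0,0,0],[0.35,0,0,0,0],[0.45,0,0,0,0],[0.5,0,0,0,0],[0.5,0,0,0,0]]]'; python3 -m jog '[[[0.5,0,0,-0.2,0],[0.5,0,0,-0.5,0],[0.5,0,0,-0.8,0],[0.5,0,0,-0.8,0],[0.5,0,0,-0.5,0],[0.5,0,0,0,0]]]'
python3 - <<'E'
from m import *
for n in ['side']:
  im,d,K,P=shot(n); o[n]=(im,cloud(d,K,P))
W=o['side'][1]
q=W[reg('side',.56,.7,-.06,.02,.06,.104)]; print('basket',len(q),rect(q),np.percentile(q[:,2],[1,99]))
q=W[reg('side',.56,.7,-.06,.02,.163,.2)]; print('grip',len(q),rect(q),np.percentile(q[:,2],[1,99]))
im=o['side'][0]; save('s5',np.clip(cv2.resize(im[120:300,150:390],None,fx=3.2,fy=3.2,interpolation=cv2.INTER_CUBIC)*1.4,0,255).astype(np.uint8))
E
```

```text
time: 14.02
position: [0.6226, -0.0182, 0.1645]
tool_rot: [2.344, 2.091, -0.0]
ft_force: [-0.4, 0.2, -0.2]
grip_width: 0.491
time: 14.78
position: [0.6239, -0.0179, 0.28]
tool_rot: [2.341, 2.089, 0.006]
ft_force: [0.2, 1.2, 0.3]
grip_width: 0.503
basket 875 (array([625.3, -19.9]), array([67. , 85.9]), 83.1) [0.06767851 0.10263533]
grip 152 (array([619.2, -18.7]), array([27.7, 18.2]), 84.6) [0.16372619 0.19368456]
```

View pics/s5.png

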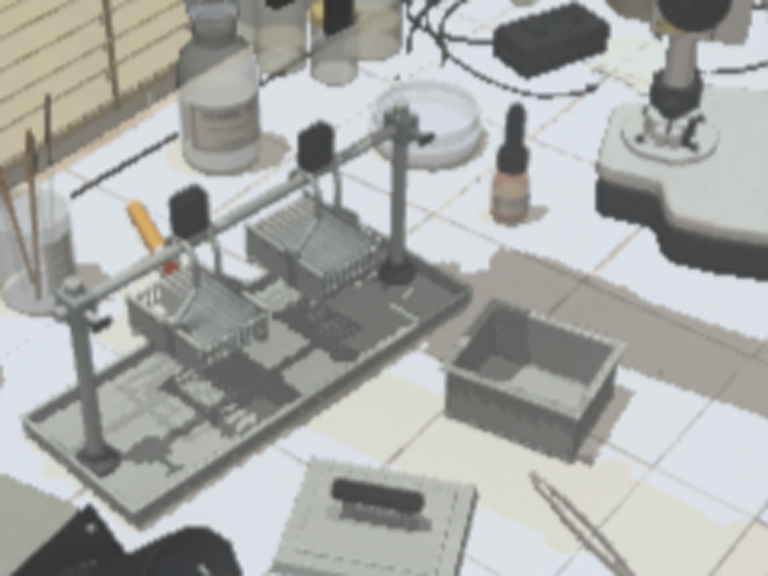

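The new carrier hangs level on the bar at (315,225), clear of the other at (200,310), and the trough is empty and unmoved. Now the lid.

```bash
python3 -m jog '[[[1,0,0,0,1],[1,0,0,0,1],[1,0,0,0,1],[1,0,0,0,1],[1,0,0,0,1],[1,0,0,0,1],[1,0,0,0,1],[1,0,0,0,1],[1,0,0,0,1],[1,0,0,0,1]]]'; python3 -m jog '[[[1,0,0,0,1],[1,0,0,0,0.7],[1,0,0,0,0]]]'
python3 -c "
from h import *
s=get_state();M=T(s);print(s['joint_positions'].round(3),M.round(4)); print('to go',(M[:3,:3].T@(np.array([.46,.1165,.22])-M[:3,3])/.04).round(2))"
```

```text
time: 16.08
position: [0.6219, -0.0183, 0.2752]
tool_rot: [-3.009, -0.9, 0.003]
ft_force: [0.1, -0.9, 0.2]
grip_width: 0.997
time: 16.45
position: [0.622, -0.0183, 0.2754]
tool_rot: [-3.067, -0.68, 0.003]
ft_force: [0.0, -0.4, 0.5]
grip_width: 0.996
[ 0.298  0.268 -0.386  1.431  0.1    1.464 -1.22 ] [[ 9.062e-01  4.229e-01 -1.900e-03  6.220e-01]
 [ 4.229e-01 -9.062e-01 -0.000e+00 -1.830e-02]
 [-1.700e-03 -8.000e-04 -1.000e+00  2.754e-01]
 [ 0.000e+00  0.000e+00  0.000e+00  1.000e+00]]
to go [-2.24 -4.76  1.39]
```

```bash
python3 -m jog '[[[1,-0.37,-0.8,0,0],[1,-0.37,-0.8,0,0],[1,-0.37,-0.8,0,0],[1,-0.37,-0.8,0,0],[1,-0.38,-0.8,0.4,0],[1,-0.38,-0.76,0.6,0],[1,0,0,0.4,0],[1,0,0,0,0],[1,0,0,0,0]]]'
python3 - <<'E'
from m import *
s=get_state();M=T(s);print(s['joint_positions'].round(3),M.round(4))
im,d,K,P=shot('wrist'); W=cloud(d,K,P); o['w']=(im,W); g=im.max(-1)
lid=W[reg('w',.38,.54,.03,.2,.008,.02)]; print('lid',len(lid),rect(lid))
m=reg('w',.40,.52,.06,.17,.033,.05)&(g<90); k,l,st,c=cv2.connectedComponentsWithStats(m.astype(np.uint8)); q=W[l==1+np.argmax(st[1:,4])]; print('h',len(q),rect(q),np.median(q[:,2]))
tr=W[reg('w',.36,.53,-.13,.03,.044,.057)]; print('trough',len(tr),rect(tr) if len(tr)>9 else '')
E
```

```text
time: 17.58
position: [0.4619, 0.1158, 0.221]
tool_rot: [-3.068, -0.678, -0.001]
ft_force: [-0.2, 0.1, -0.2]
grip_width: 1.003
[ 0.214 -0.034 -0.5    1.852 -0.017  1.319 -1.418] [[ 9.070e-01  4.212e-01  7.000e-04  4.619e-01]
 [ 4.212e-01 -9.070e-01  2.000e-04  1.158e-01]
 [ 7.000e-04  1.000e-04 -1.000e+00  2.210e-01]
 [ 0.000e+00  0.000e+00  0.000e+00  1.000e+00]]
lid 5605 (array([460.4, 117. ]), array([118.1,  99.9]), 24.7)
h 478 (array([460.1, 117.2]), array([60.8, 12.9]), 25.1) 0.04245176578249121
trough 572 (array([476.3, -47.3]), array([52.2, 90.1]), 8.7)
```

```bash
python3 -m jog '[[[0.6,-0.02,-0.05,0.5,0],[0.6,0,0,1,0],[0.6,0,0,1,0],[0.6,0,0,1,0],[0.6,0,0,0.8,0],[0.6,0,0,0.5,0],[0.6,0,0,0.25,0],[0.6,0,0,0,0]]]' 30; python3 -m jog '[[[0,0,0,0,0],[0,0,0,0,0],[0,0,0,0,0],[0,0,0,0,0],[0,0,0,0,0],[0,0,0,0,0]]]' 30;  python3 -m jog '[[[0,0,0,-0.1,0],[0,0,0,-0.3,0],[0,0,0,-0.6,0],[0,0,0,-0.8,0],[0,0,0,-0.6,0],[0,0,0,-0.3,0],[0,0,0,0,0],[0,0,0,0,0]]]'
```

```text
time: 18.62
position: [0.4597, 0.1178, 0.0185]
tool_rot: [-3.067, -0.679, 0.001]
ft_force: [-0.5, 0.4, -0.0]
grip_width: 0.6
time: 19.38
position: [0.4597, 0.1177, 0.0188]
tool_rot: [3.067, 0.679, 0.001]
ft_force: [0.6, -1.7, 2.7]
grip_width: 0.158
time: 20.38
position: [0.4585, 0.1178, 0.1255]
tool_rot: [-3.067, -0.679, 0.003]
ft_force: [-0.1, -0.2, -3.1]
grip_width: 0.157
```

Lid is in hand (13.7 mm grip on the 14 mm handle). Turn 15.8° and move over the trough.

```bash
python3 -m jog '[[[0,0,0,0,0.4],[0,0,0,0,0.7],[0,0,0,0,0.8],[0,0,0,0,0.7],[0,0,0,0,0.4],[0,0,0,0,0.15],[0,0,0,0,0]]]'
python3 -c "
from h import *
s=get_state();M=T(s);print(s['joint_positions'].round(3),M.round(4)); print('to go',(M[:3,:3].T@(np.array([.4485,-.053,.1255])-M[:3,3])/.04).round(2))"
```

```text
time: 21.25
position: [0.4593, 0.118, 0.1263]
tool_rot: [3.131, 0.253, -0.001]
ft_force: [-0.3, -0.1, -3.5]
grip_width: 0.161
[ 0.199  0.045 -0.514  1.978  0.024  1.125 -1.735] [[ 9.870e-01  1.605e-01 -4.000e-04  4.593e-01]
 [ 1.605e-01 -9.870e-01 -1.000e-04  1.180e-01]
 [-4.000e-04  0.000e+00 -1.000e+00  1.263e-01]
 [ 0.000e+00  0.000e+00  0.000e+00  1.000e+00]]
to go [-0.95  4.18  0.02]
```

```bash
python3 -m jog '[[[0,-0.1,0.3,0,0],[0,-0.15,0.6,0,0],[0,-0.15,0.8,0,0],[0,-0.15,0.8,0,0],[0,-0.15,0.8,0,0],[0,-0.15,0.5,0,0],[0,-0.1,0.3,0,0],[0,0,0.08,0,0],[0,0,0,0,0],[0,0,0,0,0]]]'
python3 - <<'E'
from m import *
s=get_state();M=T(s);print(M.round(4)); print('to go',(M[:3,:3].T@(np.array([.4485,-.053,.1255])-M[:3,3])/.04).round(2))
for n in ['top','side','wrist']:
  im,d,K,P=shot(n); W=cloud(d,K,P); o[n]=(im,W)
  l=W[reg(n,.36,.54,-.13,.03,.102,.128)]; t=W[reg(n,.36,.54,-.13,.03,.044,.056)]
  print(n,len(l),rect(l) if len(l)>9 else '',len(t),rect(t) if len(t)>9 else '')
a,b=o['side'][0],o['wrist'][0]
save('s6',np.clip(np.hstack([cv2.resize(a[150:290,250:390],(400,400)),cv2.resize(b[:384,64:448],(400,400))])*1.4,0,255).astype(np.uint8))
E
```

```text
time: 22.5
position: [0.4488, -0.0522, 0.1266]
tool_rot: [-3.131, -0.255, -0.0]
ft_force: [-0.5, 0.6, -2.7]
grip_width: 0.154
[[ 9.868e-01  1.619e-01  1.000e-04  4.488e-01]
 [ 1.619e-01 -9.868e-01  2.000e-04 -5.220e-02]
 [ 1.000e-04 -2.000e-04 -1.000e+00  1.266e-01]
 [ 0.000e+00  0.000e+00  0.000e+00  1.000e+00]]
to go [-0.01  0.02  0.03]
top 119 (array([445.3,  -7. ]), array([ 28.1, 120.3]), 89.8) 0 
side 1358 (array([447.1, -49.7]), array([120.6, 107.9]), 8.3) 284 (array([448.2, -53. ]), array([108.3,  93.5]), 8.3)
wrist 12827 (array([453.3, -50.4]), array([110.6, 100.2]), 9.2) 0
```

View pics/s6.png

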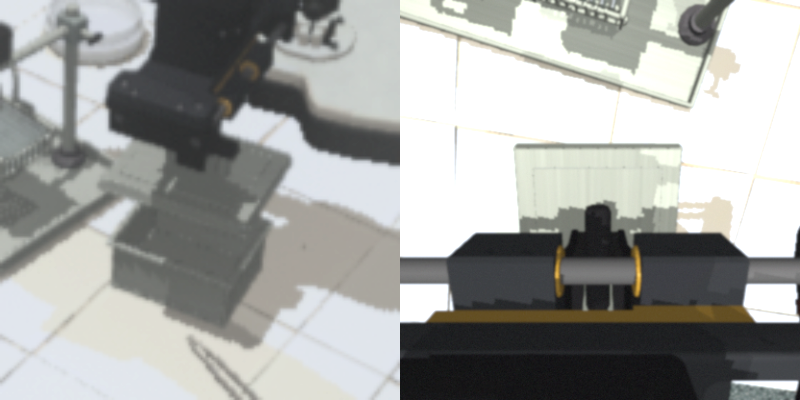

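The lid hovers square above the trough. A quick check of edge overhangs in the trough's frame (6.5 mm expected per side).

Run:
```python
from m import *
a=np.radians(9.1); A=np.array([[np.cos(a),np.sin(a)],[-np.sin(a),np.cos(a)]])
def ext(W,m,c):
    q=(W[m][:,:2]-c)@A.T*1000
    return np.percentile(q,[.5,99.5],axis=0).round(1).tolist()
c=np.array([.4485,-.053])
for n in ['side','wrist','top']:
  im,d,K,P=shot(n); o[n]=(im,cloud(d,K,P)); W=o[n][1]
  print(n,'lid',ext(W,reg(n,.37,.53,-.13,.03,.104,.122),c))
n='side'; print('trough now',ext(o[n][1],reg(n,.37,.53,-.13,.03,.045,.055),c))
for f in ['side','side2','side3']:
  q=np.load(f+'.npz'); o['side']=(q['im'],cloud(q['d'],q['K'],q['P'])); print(f,'trough',ext(o['side'][1],reg('side',.37,.53,-.13,.03,.045,.055),c))
q=np.load('w1.npz'); o['w']=(q['im'],cloud(q['d'],q['K'],q['P'])); print('w1 trough',ext(o['w'][1],reg('w',.37,.53,-.13,.03,.045,.055),c))
q=np.load('wrist3.npz'); o['w']=(q['im'],cloud(q['d'],q['K'],q['P'])); print('w3 trough',ext(o['w'][1],reg('w',.37,.53,-.13,.03,.045,.055),c))
```

```text
side lid [[-60.8, -48.2], [56.7, 53.4]]
wrist lid [[-37.2, -46.8], [60.3, 50.4]]
top lid [[-56.8, 22.7], [62.1, 52.2]]
trough now [[-54.3, -44.4], [53.3, 45.6]]
side trough [[-54.1, -46.8], [53.3, 46.0]]
side2 trough [[-54.4, -45.3], [52.7, 46.9]]
side3 trough [[-54.1, -46.2], [53.7, 46.2]]
w1 trough [[-53.7, -44.3], [53.9, 45.3]]
w3 trough [[-53.5, -5.8], [54.2, 45.6]]
```

Offsets are within about 1–2 mm, well inside the 3–5 mm play. I'll shift 1.2 mm toward −y, then lower.

```bash
python3 -m jog '[[[0,0,0.03,0.1,0],[0,0,0,0.25,0],[0,0,0,0.3,0],[0,0,0,0.3,0],[0,0,0,0.2,0],[0,0,0,0.1,0],[0,0,0,0.1,0],[0,0,0,0,0],[0,0,0,0,0]]]'; for i in 1 2 3; do python3 -m jog '[[[0,0,0,0.06,0],[0,0,0,0,0],[0,0,0,0,0]]]'; done
```

```text
time: 23.92
position: [0.4491, -0.0543, 0.0728]
tool_rot: [3.131, 0.253, 0.001]
ft_force: [-0.4, 0.5, -2.3]
grip_width: 0.155
time: 24.3
position: [0.4489, -0.0543, 0.0702]
tool_rot: [3.131, 0.253, 0.0]
ft_force: [-0.2, -0.5, -2.6]
grip_width: 0.157
time: 24.68
position: [0.4488, -0.0543, 0.0677]
tool_rot: [3.131, 0.253, -0.0]
ft_force: [-0.4, 0.1, -2.8]
grip_width: 0.154
time: 25.05
position: [0.4488, -0.0543, 0.0653]
tool_rot: [3.131, 0.253, -0.0]
ft_force: [-0.2, 0.3, -2.9]
grip_width: 0.157
```

Past the flange level (0.0688) without contact. Continuing to seat.

```bash
python3 -m jog '[[[0,0,0,0.06,0],[0,0,0,0,0],[0,0,0,0,0]]]'; for i in 1 2 3; do python3 -m jog '[[[0,0,0,0.03,0],[0,0,0,0,0],[0,0,0,0,0]]]'; done
```

```text
time: 25.42
position: [0.4488, -0.0543, 0.0629]
tool_rot: [3.131, 0.253, -0.0]
ft_force: [0.1, -0.1, -2.1]
grip_width: 0.156
time: 25.8
position: [0.4489, -0.0543, 0.0617]
tool_rot: [3.131, 0.253, 0.0]
ft_force: [0.4, -0.5, -3.0]
grip_width: 0.157
time: 26.18
position: [0.449, -0.0543, 0.0607]
tool_rot: [3.131, 0.253, 0.0]
ft_force: [-0.8, -0.1, -0.2]
grip_width: 0.155
time: 26.55
position: [0.449, -0.0543, 0.0607]
tool_rot: [3.131, 0.253, -0.0]
ft_force: [-4.8, 0.8, 8.8]
grip_width: 0.159
```

It seats at TCP z 0.0607, against an expected 0.0608. Release, retreat and check.

```bash
python3 -m jog '[[[0,0,0,-0.02,0],[0,0,0,0,0],[0.2,0,0,0,0],[0.25,0,0,0,0],[0.35,0,0,0,0],[0.45,0,0,0,0],[0.5,0,0,0,0],[0.5,0,0,0,0]]]'; python3 -m jog '[[[0.5,0,0,-0.2,0],[0.5,0,0,-0.5,0],[0.5,0,0,-0.8,0],[0.5,0,0,-1,0],[0.5,0,0,-1,0],[0.5,0,0,-1,0],[0.5,0,0,-0.7,0],[0.5,0,0,-0.3,0],[0.5,0,0,0,0],[0.5,0,0,0,0]]]'
python3 - <<'E'
from m import *
a=np.radians(9.1); A=np.array([[np.cos(a),np.sin(a)],[-np.sin(a),np.cos(a)]])
for n in ['side','wrist']:
  im,d,K,P=shot(n); W=cloud(d,K,P); o[n]=(im,W)
  m=reg(n,.38,.52,-.12,.02,.046,.06); q=W[m]; print(n,'lid',rect(q))
  f,*_=np.linalg.lstsq(np.c_[q[:,0]-.449,q[:,1]+.054,np.ones(len(q))],q[:,2],rcond=None); print(' plate tilt deg',np.degrees(f[:2]).round(2),'z',f[2].round(4))
W=o['side'][1]
for nm,a,b in (('new',-.06,.03),('old',.055,.14)):
  q=W[reg('side',.56,.71,a,b,.06,.104)]; g=W[reg('side',.58,.7,a,b,.163,.2)]; print(nm,rect(q),np.percentile(q[:,2],[1,99]).round(3),g.mean(0).round(4))
t=W[reg('side',.37,.53,-.13,.03,.004,.035)];print('trough wall',rect(t))
im=o['side'][0]; save('s7',np.clip(cv2.resize(im[110:310,130:400],None,fx=2.9,fy=2.9,interpolation=cv2.INTER_CUBIC)*1.4,0,255).astype(np.uint8))
E
```

```text
time: 27.55
position: [0.4489, -0.0543, 0.0601]
tool_rot: [3.131, 0.253, 0.0]
ft_force: [-0.2, 0.4, 0.9]
grip_width: 0.487
time: 28.8
position: [0.4481, -0.0542, 0.2788]
tool_rot: [-3.131, -0.253, 0.004]
ft_force: [-0.4, -1.2, 0.3]
grip_width: 0.502
side lid (array([447.2, -53.2]), array([120.4, 104.4]), 9.0)
 plate tilt deg [ 0.72 -1.02] z 0.0541
wrist lid (array([449.8, -52.8]), array([117.4, 102. ]), 9.1)
 plate tilt deg [-0.34 -0.03] z 0.0545
new (array([625.6, -19.7]), array([67.8, 83.6]), 83.1) [0.068 0.103] [ 0.6174 -0.016   0.1815]
old (array([637.2,  93. ]), array([67.3, 87.3]), 81.8) [0.068 0.102] [0.6347 0.0965 0.181 ]
trough wall (array([439.9, -32.8]), array([123.6, 133.1]), 7.0)
```

View pics/s7.png

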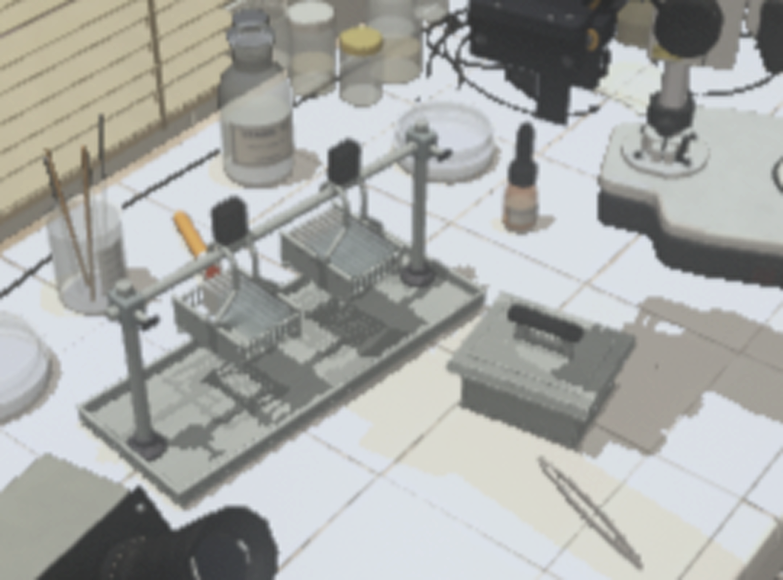

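Lid seated flush at (540,345), both carriers hang parallel, and the gripper is clear. Handing in.

```bash
python3 -c "
from bench import job; print(job.close_job())"
```

```text
the job is handed in; nothing more can be done
None
```

The carrier is hanging on the bar beside the other one, and the lid is seated on the trough. The job was handed in at about 29 s of the 59 s allowed.

- **Carrier:** I lifted it straight out, turned it parallel to the bar and lowered it until the bar took its weight (about 6 N peak). It hangs level and parallel to the bar, with its foot at the same height as the other carrier's. The gap to the other carrier is about 50 mm.
- **Lid:** It went down past the flange without touching and seated at tool height 0.0607 m, where I expected 0.0608 m. The plate top measures about 54 mm against a nominal 53 mm, with its yaw matching the trough's at 9°.
- **Other things:** The hung carrier's measured position did not change. In the last picture, the dropper, stand and trough look where they were. I did not re-measure the trough's own position after seating the lid (that reading was spoiled by surrounding points), and I did not re-check the vial and stopper, which the arm never went near.
- **Disagreement:** The wrist camera gave the lid's tilt as under 0.4°. The side camera's fit gave about 1°, probably because it includes points from the skirt. The seating height and the picture both support a level lid.

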